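# Slide a heat sink under the sprung hold-down flap

### The arm

A 6-joint arm with a two-finger parallel gripper is mounted at the origin on a cart in front of the work surface, level with it; the furniture and walls round the work are solid. World frame = base frame: x ahead of the robot, y to its left, z up, the work surface at z = 0. Lengths are in m, angles in rad, forces in N, time in s.
With the tool pointing down it reaches from about 0.15 to 0.775 m from the base axis. Payload 6.1 kg.
Tool frame: the origin (TCP) lies on the centre line of the jaws, within the pads' length; the fingertips stand 11 mm ahead of it and the grasp point (between the pads) lies 8 mm behind it; z points along the fingers, y is the line along which they close (so a half turn about z gives the same grasp; the last joint's range is limited). The gripper opens to 85 mm and grips with 20 to 120 N. Pads are 22 mm wide; open, the fingers measure 114 mm over their backs; the gripper's body (76 mm by 85 mm) begins 54 mm behind the grasp point. The pads swing forward as they close: fully open they stand 13 mm farther back than shut.
Start: joints at [1.261, 0.126, -0.04, 1.405, 0, 1.571], TCP at [0.16, 0.5, 0.242] pointing down, gripper open.
Joint ranges: [-2.72, 2.72], [-0.95, 1.95], [-1.27, 1.35], [-1.78, 2.02], [-1.46, 1.47], [-3.14, 3.14]. Speed limits (rad/s): [2.39, 2.39, 3.01, 3.14, 3.14, 3.14].

### API

Orientations are given as a unit quaternion [x, y, z, w].
In Python, from station import get_state, camera, camera_params, ticket, outline_of, mark_of gives the robot as it stands.
- The arm moves only by the tool arm_command, never from a script. Its argument "targets" is a list of rows, each a list of 4 numbers: the shift along the tool's x, y, z scaled (see below), then the turn about the tool's z scaled (see below). A call has 1 to 20 rows; each row is the pose to reach, as a shift and turn from the pose commanded when the call began, along the tool's axes at that moment; what a row does not reach only later rows make up. The controller multiplies each number of a shift by 0.5 m and each number of a turn by 90 degrees. A row lasts 1/10 s, in which the tool goes at most 50 mm and 8.59 degrees, less where a joint would pass 70% of its speed; a pose out of reach is approached as far as the arm can. A call with a number of a shift or a turn outside -1 to 1 is refused whole. A call with a gripper value outside its range is refused whole. "grip" is the opening, from -1 (shut) to 1 (fully open), set as the call begins (left out, the last holds). The fingers move at their own pace and stop on an object; "squeeze" is the grip in N (left out, the last holds). Time passes only in rows, so rows that repeat a pose let the fingers close. It gives the time, the measured TCP pose, the force, the opening and the grip force at its end, in the units of the state.
- get_state(): the state, without advancing time (a new reading comes with each control period).
- camera(name): name is "side" or "top"; returns the picture (384x512x3 uint8, red, green, blue); there is no depth.
- camera_params(name): a dict with "fx", "fy", "cx", "cy" (pixels), "origin" and "rotation" of the camera in the world. Camera axes: x right, y down, z forward; pixel columns grow to the right and rows downward; lengths in m; the calibration is good to about 2 mm. A picture is of the moment at which its call begins. camera_params takes no time and is no camera call.
- ticket.finish_job(): hands the job in; it is judged then, once.
Trained networks look in the newest picture that a camera, given by its name, has taken for a name from the list of things; names that differ only in an ending like _2 or _b are one class to them, and where a whole thing is asked for, a point or a joint stands for the part that bears it (a point fixed in the world has none). Each returns a list of dicts, best first, with "score" (0 to 1); they miss things now and then, are a little off and sometimes report something else, mostly with a low value. They report only what shows in the picture. A call takes as long as a camera call.
- outline_of(camera, thing): "mask" (384x512 bool, what is visible of it).
- mark_of(camera, thing): "xyz" ([x, y, z] in m, in world coordinates, good to about 4 mm: a listed point, or the origin of a listed thing).
The state is a dict: "time": time; "qpos": joint angles; "qvel": joint speeds; "joint_torque": joint torques, N m; "eef_pos": TCP position; "orientation": TCP orientation; "wrist_force": force on the tool from outside, world axes, zero at the start; "moment": the same for the moment, N m; "opening": opening from 0.0 (shut) to 1.0 (fully open); "finger_force": force on a finger pad.
Only numpy, scipy, OpenCV 4.12 (cv2) and the standard library are available. Lean on these libraries where they do the work, as an engineer would, in place of code of your own. Each camera call takes 0.05 s, during which the arm holds its last target. There are 200 camera calls.

### The job

Clamp the heat sink in the hold-down fixture without gripping it: press the fixture's long treadle down with one fingertip so that the sprung flap lifts, and while you keep it held open push the heat sink along its lane with the other fingertip, under the flap and fully home against the end stop. Then back off and let the treadle up so that the flap comes down on the heat sink. Never lift or tip the heat sink, and leave the other things lying where they are.

Things in the scene. Friction and masses are not known exactly. Their poses are not given: they have to be found in the camera images.
- fixture: Hold-down fixture, fixed to the bench: aluminium base plate 172 x 92 x 4 mm (x -129 to 43, y -71 to 21). Origin on the bench, below the hinge line, level with the flap's front edge. x runs along the lane from its open end to the stop, y left, z up. Hinge line along x at y 0, z 34; its two black posts are 42 tall. -y side: flap over the lane; +y side: treadle; one rocking piece.
- flap (a joint): Angle of the rocking piece, rad: 0 shut (treadle up, flap drooping into the lane, blocking it); grows as the treadle is pressed and the flap lifts; hard stop 0.55. 0.2 when the flap lies level on a seated heat sink; above 0.3 the heat sink passes freely. A spring shuts it: treadle takes about 2 N at first, 5 to 7 N when down. Fully open, the flap's outer top corner is about 55 mm above the bench.
- treadle (a point): Middle of the treadle's top face; moves with it. Steel strip with cross lines, fixture x -128 to -2, 30 mm wide; about y 38, z 30 when up, y 30, z 10 when fully down, then sloping 0.35 rad down to +y: a flat 19 mm fingertip centred at y 36 stops with its tip about 14 mm above the bench. A fingertip may slide along it while pressing; nothing but bench is under its outer part.
- flap_front (a point): Middle of the front edge of the flap over the lane; moves with the flap. The flap is a steel plate with a rubber pad beneath, fixture x 2 to 27, from the hinge to y -54; lying level its pad is 27 mm above the bench (y -24 to -52).
- seat (a point): Point on the lane floor where the centre of the heat sink's underside is when home against the stop: fixture x 8, y -39, z 4 mm. The lane (floor z 4) lies between two grey guides with tops at z 17 and inner faces at y -17 and -61 (44 mm wide). The dark end stop across the lane has its face at x 28, top at z 21.
- heat_sink: Grey finned heat sink, 40 x 40 mm, 23 mm tall, about 45 g. Origin: centre of its underside, z up. It starts in the lane, robot's side of the flap, centre 48 to 85 mm before fixture x 0, sides nearly along the guides. Home, its rear face is at fixture x -12: 14 mm of it still stand out in front of the flap, so the pushing fingertip stays clear of the flap.
- small_screwdriver: Bystander: small screwdriver with blue handle, 12 x 130 x 11 mm, lying on the bench left of the fixture, along the treadle. Origin at the centre of its underside.
- tape_measure: Bystander: round yellow pocket tape, about 54 x 63 x 18 mm, lying behind the fixture's end stop. Origin at its underside near the middle.
- adapter: Bystander: black power adapter brick, 50 x 118 x 31 mm, away to the right. Origin at the centre of its underside.
- multimeter: Bystander: yellow and black multimeter, 183 x 89 x 58 mm, to the right. Origin at the centre of its underside.

How it is judged:
On the way, in this order (a step that is already met when the one before it is completed fails the run):
1. the treadle is pressed so that the flap stands open, the heat sink still wholly in front of it (value of joint flap above 0.3 rad and x of heat_sink in the frame of fixture below -0.02 m), for 0.1 s.
2. the heat sink is pushed home against the stop while the flap is still held open (value of joint flap above 0.27 rad and x of heat_sink in the frame of fixture above 0.004 m), for 0.1 s.
At the end, for the whole second after the job is handed in: The heat sink lies flat in the lane within 5 mm of the stop (7 mm of the seat in all), at rest, and the released flap rests on it (angle 0.12 to 0.27 rad) (x of heat_sink in the frame of fixture above 0.003 m and horizontal distance between heat_sink and seat below 0.007 m and angle between heat_sink's own z axis and vertical below 0.08 rad and value of joint flap between 0.12 and 0.27 rad and velocity of joint flap below 0.05 rad/s and linear speed of heat_sink below 0.01 m/s); the robot touches nothing.
It fails at once if the heat sink is lifted or tipped (z of heat_sink in the frame of fixture above 0.014 m or angle between heat_sink's own z axis and vertical above 0.3 rad).
It fails at once if another thing is pushed more than 20 mm from its place (distance of any of small_screwdriver, tape_measure, adapter, multimeter from where it was at the start of the episode above 0.02 m).
It also fails if it takes over 38 s, if anything falls off the work surface, if the arm or the gripper's body presses on something with over 40 N, if the wrist force passes 120 N, or if a joint passes its speed limit or range.

## Working session

There is one attempt and no reset: what is moved stays moved. The work goes in short steps, Python scripts to look and compute and a tool call to move; the robot and the scene stay as the last step left them, time stands still between calls to the robot, and variables do not carry over. Pictures are saved under pics/ and viewed, at most 10 in all, crops included, and the job is handed in when it is done.

Besides the shell and the picture viewer there is one more tool, called after "Request:" as name(argument=value, ...), one argument or row to a line, values as JSON. arm_command: Moves the arm, as the interface text tells. Shifts and turns lie within -1 to 1; 1 stands for 0.5 m of shift or 90 degrees of turn. Its arguments: {"type":"object","properties":{"targets":{"type":"array","items":{"type":"array","items":{"type":"number"}}},"grip":{"type":"number"},"squeeze":{"type":"number"}},"required":["targets"]}

```bash
mkdir -p pics
python3 - <<'E'
from station import *
import cv2,numpy as np
s=get_state();print(s)
for c in("top","side"):
    im=camera(c);cv2.imwrite(f"pics/{c}0.png",im[:,:,::-1]);p=camera_params(c);print(c,p)
    for t in("fixture","treadle","flap_front","seat","heat_sink","small_screwdriver","tape_measure","adapter","multimeter"):
        print(t,[(np.round(m["xyz"],4),round(m["score"],2)) for m in mark_of(c,t)[:2]])
a=[cv2.imread(f"pics/{c}0.png") for c in("top","side")]
E
```

```text
{'time': 0.0, 'qpos': array([ 1.26098845e+00,  1.26364888e-01, -4.06148378e-02,  1.40541420e+00,
        4.61029063e-06,  1.57079917e+00]), 'qvel': array([ 0.00066812,  0.00050174, -0.00055696,  0.00110179,  0.00078193,
        0.00064649]), 'joint_torque': array([-1.05146675e-03, -4.35915112e+01,  3.52922988e+01,  1.74163218e-02,
       -9.11970710e-05,  4.19173602e-06]), 'eef_pos': array([0.15993616, 0.49962418, 0.24153327]), 'orientation': array([ 1.54286547e-01,  9.88025821e-01, -7.88881740e-04, -1.25519707e-04]), 'wrist_force': array([-0.55495106, -0.3230485 , -0.21713263]), 'moment': array([-0.02839564, -0.03275181, -0.00488923]), 'finger_force': 0.0, 'opening': 0.9965720920980778}
top {'fx': 351.7166363091311, 'fy': 351.7166363091311, 'cx': 250.10403632421543, 'cy': 185.59830727990527, 'origin': array([ 0.4211512 , -0.00775762,  1.07833785]), 'rotation': array([ 0.70996241, -0.70134897,  0.04611676, -0.04400279])}
fixture [(array([0.5545, 0.2685, 0.002 ]), 0.66)]
treadle [(array([0.4793, 0.2974, 0.0269]), 0.68), (array([ 0.5536,  0.2657, -0.0006]), 0.51)]
flap_front [(array([0
[... 563 characters left out ...]
: array([0.32740572, 0.88982763, 0.67817624]), 'rotation': array([-0.1083947 ,  0.87703801, -0.46361261,  0.06417375])}
fixture [(array([0.5538, 0.273 , 0.002 ]), 0.7)]
treadle [(array([0.4799, 0.3005, 0.0268]), 0.65)]
flap_front [(array([0.5616, 0.2373, 0.0267]), 0.69)]
seat [(array([0.5649, 0.236 , 0.0009]), 0.84)]
heat_sink [(array([ 0.4991,  0.2261, -0.0017]), 0.57)]
small_screwdriver [(array([ 0.4899,  0.3627, -0.0026]), 0.72), (array([ 6.382e-01,  2.454e-01, -6.000e-04]), 0.23)]
tape_measure [(array([ 0.6412,  0.2472, -0.0024]), 0.81)]
adapter [(array([ 0.4866, -0.2162, -0.0016]), 0.76), (array([ 0.5551,  0.2696, -0.0009]), 0.48)]
multimeter [(array([ 0.4371, -0.3693,  0.0022]), 0.93)]
```

```bash
cat > h.py <<'E'
from station import *
import cv2,numpy as np
from scipy.spatial.transform import Rotation as R
def proj(c,P):
    p=camera_params(c);q=(np.atleast_2d(P)-p["origin"])@R.from_quat(p["rotation"]).as_matrix()
    return np.c_[p["fx"]*q[:,0]/q[:,2]+p["cx"],p["fy"]*q[:,1]/q[:,2]+p["cy"]]
def fx2w(P,o,yaw):
    P=np.atleast_2d(np.array(P,float))/1000
    return P@R.from_euler('z',yaw).as_matrix().T+np.r_[o,0]
def w2fx(P,o,yaw): return (np.atleast_2d(P)-np.r_[o,0])@R.from_euler('z',yaw).as_matrix()*1000
E
python3 - <<'E'
from h import *
A=np.array([[0,0],[-65,38],[2,-27],[8,-39]])/1000
W=(np.array([[.5545,.2685],[.4793,.2974],[.5615,.2345],[.5686,.2323]])+np.array([[.5538,.273],[.4799,.3005],[.5616,.2373],[.5649,.236]]))/2
a=A-A.mean(0);w=W-W.mean(0)
yaw=np.arctan2((a[:,0]*w[:,1]-a[:,1]*w[:,0]).sum(),(a*w).sum());c,s=np.cos(yaw),np.sin(yaw)
o=W.mean(0)-A.mean(0)@np.array([[c,s],[-s,c]]);print(o,yaw)
for n,p in dict(hs=[.498,.224,0],sd=[.4915,.364,0],tape=[.640,.246,0]).items():print(n,w2fx(p,o,yaw).round(1))
polys=[[[-129,-71,4],[43,-71,4],[43,21,4],[-129,21,4]],[[-128,24,32],[-2,24,32],[-2,52,27],[-128,52,27]],[[28,-17,21],[28,-61,21]],[[-129,-17,17],[28,-17,17]],[[-129,-61,17],[28,-61,17]]]
out=[]
for c in("top","side"):
    im=cv2.imread(f"pics/{c}0.png");uv=proj(c,fx2w([0,-10,10],o,yaw))[0]
    S=5 if c=="top" else 4;w,h=(400//S,600//2//S) ;x0,y0=(uv-[w,h]).astype(int)
    w*=2;h*=2
    cr=cv2.resize(im[max(y0,0):y0+h,max(x0,0):x0+w],None,fx=S,fy=S,interpolation=cv2.INTER_CUBIC)
    for P in polys:
        q=((proj(c,fx2w(P,o,yaw))-[max(x0,0),max(y0,0)])*S).astype(int);cv2.polylines(cr,[q],True,(0,0,255),1)
    cv2.imwrite(f"pics/{c}c.png",cr);print(c,x0,y0,cr.shape)
E
```

```text
[0.55305589 0.26892226] 0.15068473557765658
hs [[-61.2 -36.1   0. ]]
sd [[-46.6 103.2   0. ]]
tape [[ 82.5 -35.7   0. ]]
top 82 125 (600, 800, 3)
side 133 181 (600, 800, 3)
```

View pics/topc.png

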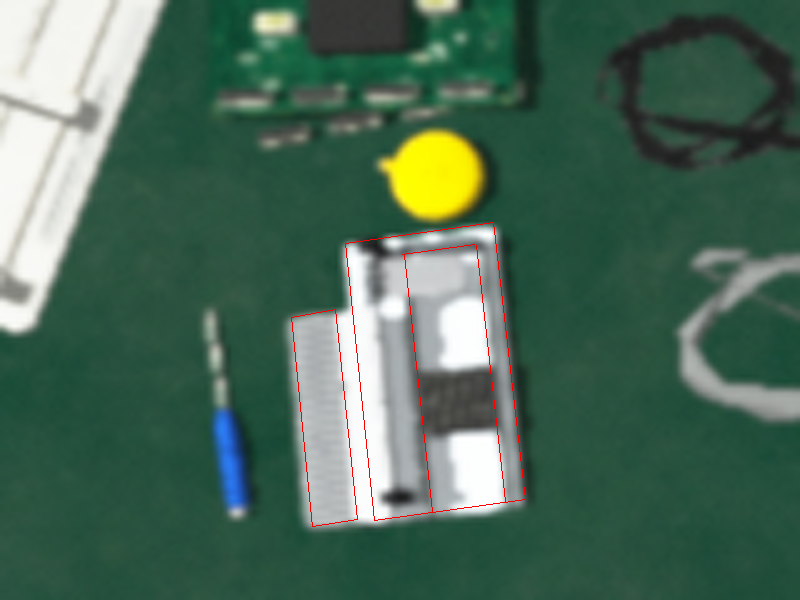

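View pics/sidec.png

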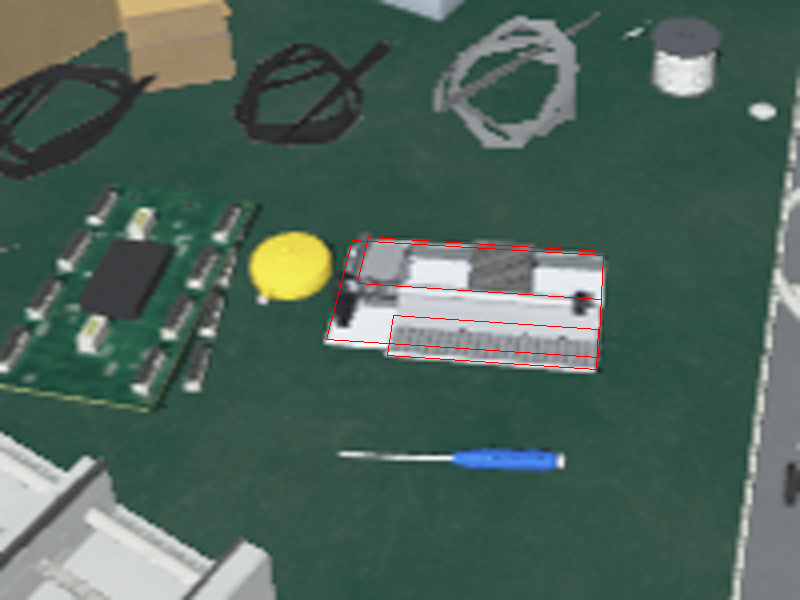

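```bash
cat >> h.py <<'E'
O=np.array([.5531,.2689]);Y=.143
def plan(x,y,z):
    s=get_state();Rm=R.from_quat(s["orientation"])
    w=fx2w([x,y,0],O,Y)[0];w[2]=z
    d=Rm.inv().apply(w-s["eef_pos"]);ty=Rm.as_matrix()[:,1];ang=Y+np.pi/2-np.arctan2(ty[1],ty[0])
    print("shift/0.5",(d/.5).round(4),"turn/90",round(-np.degrees(ang)/90,4),"t",s["time"],"now fx",w2fx(s["eef_pos"],O,Y).round(1),"F",s["wrist_force"].round(2),"op",round(s["opening"],3))
E
python3 -c "
from h import *
plan(-108,-1.5,.10)"
```

```text
shift/0.5 [-0.6966 -0.2977  0.2847] turn/90 -0.2883 t 1.0 now fx [[-356.1  284.8  242.3]] F [ 0.25 -0.12  1.05] op 1.003
```

Request:
arm_command(
  targets=[
    [-0.2, -0.085, 0.05, -0.08],
    [-0.4, -0.17, 0.1, -0.16],
    [-0.6, -0.255, 0.18, -0.25],
    [-0.697, -0.298, 0.285, -0.288],
    [-0.697, -0.298, 0.285, -0.288],
    [-0.697, -0.298, 0.285, -0.288],
    [-0.697, -0.298, 0.285, -0.288],
    [-0.697, -0.298, 0.285, -0.288],
    [-0.697, -0.298, 0.285, -0.288],
    [-0.697, -0.298, 0.285, -0.288],
    [-0.697, -0.298, 0.285, -0.288],
    [-0.697, -0.298, 0.285, -0.288],
    [-0.697, -0.298, 0.285, -0.288],
    [-0.697, -0.298, 0.285, -0.288],
  ],
  grip=0.41,
)

```text
time: 2.4
eef_pos: [0.4461, 0.2528, 0.1004]
orientation: [-0.072, 0.997, 0.0, 0.0]
wrist_force: [0.2, -0.4, 0.1]
opening: 0.702
finger_force: 0.0
```

Run:
```python
from h import *
plan(-108,-1.5,.06)
out=[]
for c,S in(("top",5),("side",5)):
    im=camera(c)[:,:,::-1];uv=proj(c,fx2w([-70,0,30],O,Y))[0];x0,y0=np.maximum((uv-[40,58]).astype(int),0)
    cr=cv2.resize(im[y0:y0+116,x0:x0+80],(400,580),interpolation=cv2.INTER_CUBIC)
    for P in([-108,36,30],[-108,-39,30],[-81,-39,27]):
        q=((proj(c,fx2w(P,O,Y))[0]-[x0,y0])*S).astype(int);cv2.drawMarker(cr,tuple(map(int,q)),(0,0,255),0,10)
    out.append(cr)
cv2.imwrite("pics/b.png",np.hstack(out))
```

```text
shift/0.5 [-0.0003 -0.0016  0.0808] turn/90 0.0009 t 2.4 now fx [[-108.2   -0.7  100.4]] F [ 0.19 -0.44  0.09] op 0.702
```

View pics/b.png

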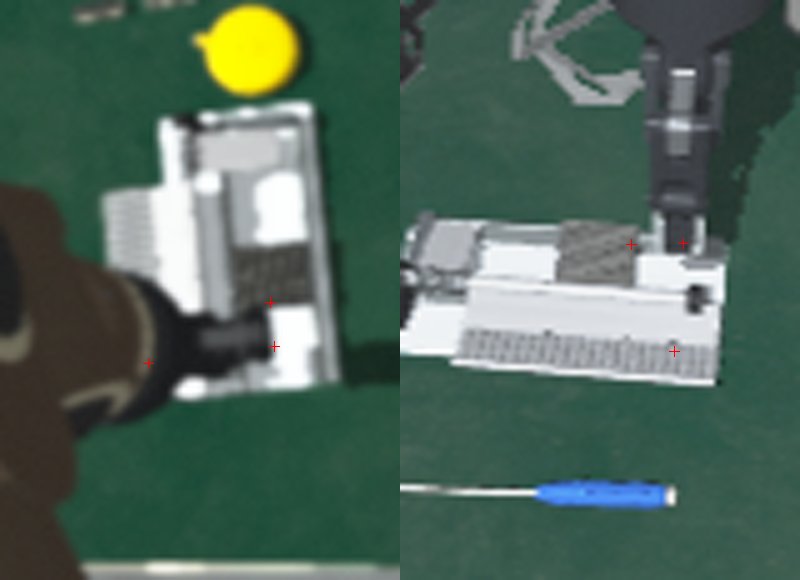

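Request:
arm_command(
  targets=[
    [0, -0.0016, 0.05, 0],
    [0, -0.0016, 0.1, 0],
    [0, -0.0016, 0.12, 0],
    [0, -0.0016, 0.12, 0],
  ],
)

```text
time: 2.9
eef_pos: [0.4455, 0.2506, 0.0385]
orientation: [-0.071, 0.997, -0.001, -0.001]
wrist_force: [0.2, 0.5, -0.8]
opening: 0.703
finger_force: 0.0
```

Request:
arm_command(
  targets=[
    [0, 0, 0.008, 0],
    [0, 0, 0.016, 0],
    [0, 0, 0.016, 0],
  ],
)

```text
time: 3.2
eef_pos: [0.4475, 0.2514, 0.0325]
orientation: [-0.071, 0.997, 0.0, 0.001]
wrist_force: [1.6, -0.7, 3.6]
opening: 0.708
finger_force: 1.1
```

Request:
arm_command(
  targets=[
    [0, 0, 0.008, 0],
    [0, 0, 0.012, 0],
    [0, 0, 0.012, 0],
  ],
)

```text
time: 3.5
eef_pos: [0.4475, 0.2505, 0.0264]
orientation: [-0.071, 0.997, -0.001, 0.001]
wrist_force: [1.0, -5.4, 6.8]
opening: 0.707
finger_force: 3.3
```

```bash
cat > look.py <<'E'
from h import *
import sys
plan(-108,-1.5,.022)
out=[]
for c,S in(("top",5),("side",5)):
    im=camera(c)[:,:,::-1];uv=proj(c,fx2w([-50,0,30],O,Y))[0];x0,y0=np.maximum((uv-[40,58]).astype(int),0)
    out.append(cv2.resize(im[y0:y0+116,x0:x0+80],(400,580),interpolation=cv2.INTER_CUBIC))
    for t in("treadle","flap_front","heat_sink"):print(c,t,[(w2fx(m["xyz"],O,Y).round(1),round(m["score"],2)) for m in mark_of(c,t)[:1]])
cv2.imwrite(f"pics/{sys.argv[1]}.png",np.hstack(out))
E
python3 look.py c1
```

```text
shift/0.5 [0.0017 0.0033 0.0087] turn/90 -0.0007 t 3.5 now fx [[-107.2   -3.2   26.4]] F [ 1.04 -5.44  6.84] op 0.707
top treadle [(array([[-65.4,  36.9,  19.6]]), 0.85)]
top flap_front [(array([[  2.1, -33.8,  37.4]]), 0.87)]
top heat_sink [(array([[-63.4, -36.9,   4.7]]), 0.61)]
side treadle [(array([[-64.7,  39. ,  16.5]]), 0.66)]
side flap_front [(array([[  3.8, -37. ,  33.4]]), 0.84)]
side heat_sink [(array([[-60.1, -36.4,  -1.2]]), 0.56)]
```

View pics/c1.png

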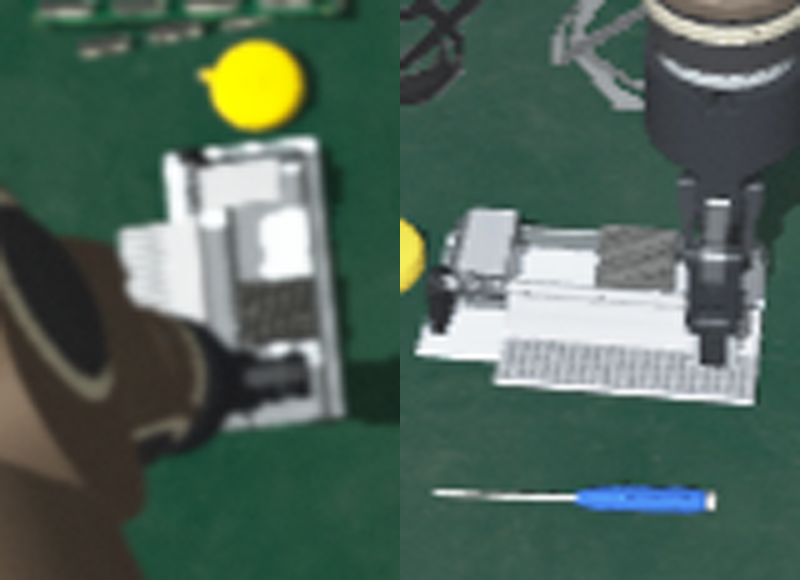

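Request:
arm_command(
  targets=[
    [0, 0.002, 0.004, 0],
    [0, 0.003, 0.009, 0],
    [0, 0.003, 0.009, 0],
    [0, 0.003, 0.009, 0],
  ],
)

```text
time: 4.3
eef_pos: [0.4473, 0.2524, 0.0223]
orientation: [-0.071, 0.997, -0.0, 0.001]
wrist_force: [0.1, -4.1, 7.5]
opening: 0.706
finger_force: 3.4
```

```bash
python3 look.py c2
```

```text
shift/0.5 [ 0.0019 -0.0004  0.0005] turn/90 -0.0006 t 4.3 now fx [[-107.    -1.3   22.3]] F [ 0.06 -4.1   7.49] op 0.706
top treadle [(array([[-69. ,  32.4,  13.4]]), 0.88)]
top flap_front [(array([[  2.8, -37.7,  41.8]]), 0.77)]
top heat_sink [(array([[-64. , -35.2,   2.4]]), 0.66)]
side treadle [(array([[-63.8,  40.9,  10.7]]), 0.63)]
side flap_front [(array([[ -1.7, -34.6,  40.5]]), 0.93)]
side heat_sink [(array([[-59.8, -33.7,  -2.9]]), 0.55)]
```

Request:
arm_command(
  targets=[
    [-0.015, 0, 0, 0],
    [-0.03, 0, 0, 0],
    [-0.045, 0, 0, 0],
    [-0.06, 0, 0, 0],
    [-0.075, 0, 0, 0],
    [-0.09, 0, 0, 0],
    [-0.105, 0, 0, 0],
    [-0.12, 0, 0, 0],
    [-0.12, 0, 0, 0],
  ],
)

```text
time: 5.6
eef_pos: [0.5065, 0.2616, 0.0213]
orientation: [-0.071, 0.997, 0.001, 0.0]
wrist_force: [-0.3, 0.6, 4.2]
opening: 0.704
finger_force: 2.2
```

```bash
python3 look.py c3
```

```text
shift/0.5 [ 0.1216 -0.0019 -0.0013] turn/90 -0.0002 t 5.6 now fx [[-47.2  -0.6  21.3]] F [-0.27  0.57  4.21] op 0.704
top treadle [(array([[-67.8,  32.6,  13.2]]), 0.76)]
top flap_front [(array([[-1.327e+02, -4.682e+02, -2.000e-01]]), 0.74)]
top heat_sink [(array([[-15.4, -36.9,   3.4]]), 0.71)]
side treadle [(array([[-66.5,  38.1,  11. ]]), 0.65)]
side flap_front [(array([[  0.8, -33.8,  41.5]]), 0.89)]
side heat_sink [(array([[-13.5, -37.4,   1.1]]), 0.54)]
```

View pics/c3.png

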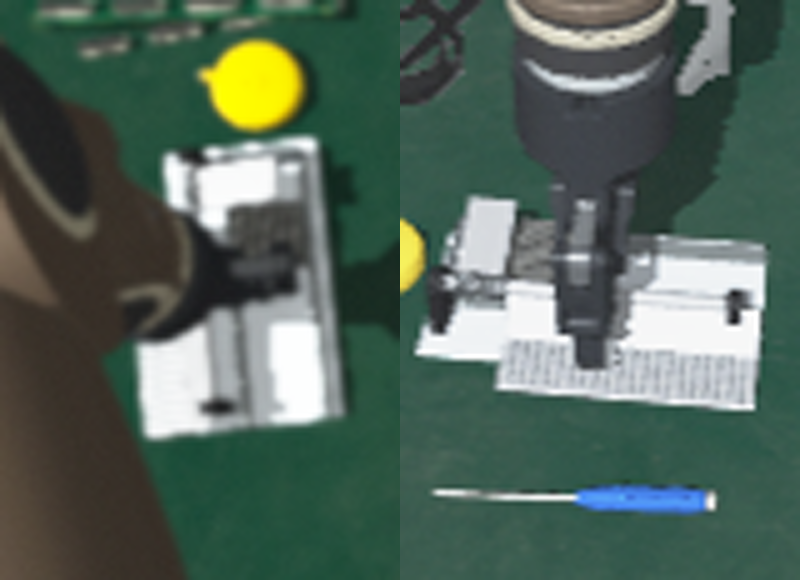

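Request:
arm_command(
  targets=[
    [-0.012, 0, 0, 0],
    [-0.024, 0, 0, 0],
    [-0.036, 0, 0, 0],
    [-0.036, 0, 0, 0],
  ],
)

```text
time: 6.4
eef_pos: [0.5233, 0.2631, 0.0209]
orientation: [-0.071, 0.997, -0.0, -0.001]
wrist_force: [-2.1, 0.6, 4.6]
opening: 0.703
finger_force: 2.4
```

Request:
arm_command(
  targets=[
    [-0.006, 0, 0, 0],
    [-0.01, 0, 0, 0],
    [-0.01, 0, 0, 0],
  ],
)

```text
time: 6.7
eef_pos: [0.5279, 0.2638, 0.0209]
orientation: [-0.071, 0.997, -0.0, -0.001]
wrist_force: [-3.8, 0.5, 4.9]
opening: 0.705
finger_force: 2.4
```

Request:
arm_command(
  targets=[
    [-0.004, 0, 0, 0],
    [-0.008, 0, 0, 0],
    [-0.008, 0, 0, 0],
  ],
)

```text
time: 7.0
eef_pos: [0.5302, 0.264, 0.0207]
orientation: [-0.071, 0.997, -0.001, -0.002]
wrist_force: [-9.6, -1.4, 8.9]
opening: 0.704
finger_force: 6.5
```

```bash
python3 look.py c4
```

```text
shift/0.5 [ 0.1693 -0.     -0.0017] turn/90 -0.0005 t 7.0 now fx [[-23.3  -1.6  20.7]] F [-9.59 -1.4   8.86] op 0.704
top treadle [(array([[-70.8,  32.5,  15.6]]), 0.85)]
top flap_front [(array([[  1.8, -35.9,  43.9]]), 0.72)]
top heat_sink [(array([[  5. , -40.7,   5.6]]), 0.54)]
side treadle [(array([[-67.7,  34.7,  10.8]]), 0.57)]
side flap_front [(array([[  1.4, -36.6,  44.2]]), 0.66)]
side heat_sink []
```

Request:
arm_command(
  targets=[
    [-0.004, 0, 0, 0],
    [-0.004, 0, 0, 0],
    [-0.004, 0, 0, 0],
  ],
)

```text
time: 7.7
eef_pos: [0.5304, 0.264, 0.0207]
orientation: [-0.071, 0.997, -0.001, -0.004]
wrist_force: [-17.5, -1.4, 13.7]
opening: 0.708
finger_force: 9.3
```

Request:
arm_command(
  targets=[
    [0.01, 0, 0, 0],
    [0.03, 0, 0, 0],
    [0.05, 0, 0, 0],
    [0.05, 0, 0, 0],
  ],
)

```text
time: 8.1
eef_pos: [0.5091, 0.2615, 0.0218]
orientation: [-0.071, 0.997, 0.0, 0.0]
wrist_force: [0.3, -0.2, 5.7]
opening: 0.703
finger_force: 2.5
```

```bash
python3 look.py c5
```

```text
shift/0.5 [ 0.1269 -0.0008 -0.0006] turn/90 -0.0001 t 8.1 now fx [[-44.6  -1.1  21.8]] F [ 0.3  -0.23  5.7 ] op 0.703
top treadle [(array([[-68.5,  32.3,  15.4]]), 0.68)]
top flap_front [(array([[  1.7, -36.5,  39.4]]), 0.72)]
top heat_sink []
side treadle [(array([[-65.2,  39.8,  13.8]]), 0.91)]
side flap_front [(array([[  1.2, -33.2,  40.9]]), 0.79)]
side heat_sink [(array([[  7.8, -38.5,  -2.1]]), 0.67)]
```

View pics/c5.png

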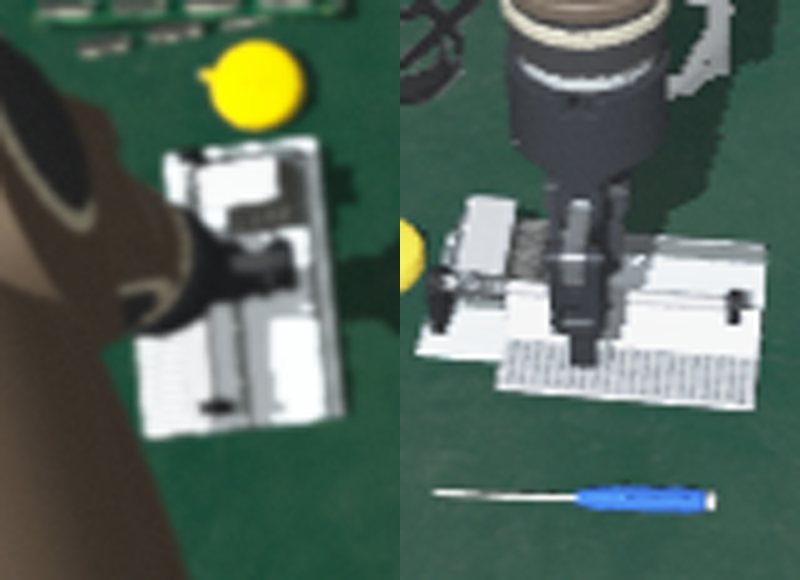

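The heat sink is home (visible under the flap edge, with a gap to the finger). Next I let the treadle up slowly.

Request:
arm_command(
  targets=[
    [0, 0, -0.004, 0],
    [0, 0, -0.008, 0],
    [0, 0, -0.012, 0],
    [0, 0, -0.016, 0],
    [0, 0, -0.02, 0],
    [0, 0, -0.024, 0],
    [0, 0, -0.03, 0],
    [0, 0, -0.04, 0],
    [0, 0, -0.08, 0],
    [0, 0, -0.16, 0],
    [0, 0, -0.24, 0],
    [0, 0, -0.24, 0],
  ],
)

```text
time: 9.7
eef_pos: [0.5125, 0.2629, 0.1477]
orientation: [-0.071, 0.997, 0.002, 0.004]
wrist_force: [0.2, 0.3, 0.2]
opening: 0.704
finger_force: 0.0
```

Request:
arm_command(
  targets=[
    [0.08, 0, -0.05, 0],
    [0.16, 0, -0.1, 0],
    [0.24, 0, -0.1, 0],
    [0.24, 0, -0.1, 0],
    [0.24, 0, -0.1, 0],
  ],
)

```text
time: 10.2
eef_pos: [0.3907, 0.2446, 0.1916]
orientation: [-0.072, 0.997, 0.0, 0.001]
wrist_force: [0.4, 0.6, -1.0]
opening: 0.703
finger_force: 0.0
```

```bash
python3 look.py c6
```

```text
shift/0.5 [-0.1121 -0.0013  0.3394] turn/90 0.0002 t 10.2 now fx [[-164.3   -0.9  191.6]] F [ 0.41  0.64 -0.99] op 0.703
top treadle [(array([[-65.9,  36.5,  21.7]]), 0.63)]
top flap_front [(array([[  1.1, -37.8,  36. ]]), 0.67)]
top heat_sink [(array([[ 1.2, -2.3,  1.6]]), 0.49)]
side treadle [(array([[-65.5,  41.3,  19.6]]), 0.84)]
side flap_front [(array([[  3.5, -37.4,  35.9]]), 0.91)]
side heat_sink [(array([[-4.770e+01,  1.044e+02, -1.000e-01]]), 0.74)]
```

View pics/c6.png

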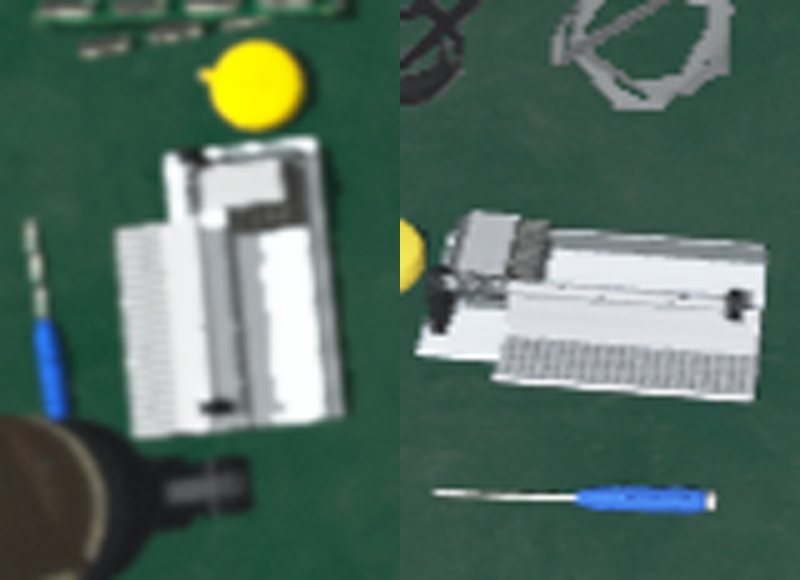

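The flap now rests level on the seated heat sink: the pad front is at about z 36 and the treadle about z 21, roughly 0.2 rad. The arm is clear and the screwdriver and tape look undisturbed.

```bash
python3 -c "
from station import *
print(ticket.finish_job())"
```

```text
the job is handed in; nothing more can be done
None
```

The job is handed in, with no verdict shown: in the last picture the heat sink is home against the stop with the flap down on it, the arm is clear, and the tape and screwdriver look unmoved (the adapter and multimeter were never approached).

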